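Eyepiece on the lens stand, dust blower held ready at its lens

TASK

Get the spare eyepiece ready for dusting: first stand it upright and centred on the narrow seat of the metal lens stand and let go of it. Then draw the dust blower out of its pronged holder, tip it so that its nozzle slants down at about 45 degrees, and finish holding it still in the air, with the nozzle aimed at the middle of the eyepiece's top lens from about 3 to 4 cm away, from any side. The blower must not touch the eyepiece, and the dish, the bottle and the loose cap stay where they are; do not put the blower down or let it go at the end.

Things in the scene. Friction and masses are not known exactly. Their poses are not given: they have to be found in the camera images.
- eyepiece_mid (a point): centre, half-way up (21 mm above its foot), of the spare eyepiece: a black round barrel with a white band low down, 42 mm high, loose, about 110 g, standing upright on the worktop at first on its narrower sleeve. Foot 23 mm across; widest 35 mm at 28 mm above the foot; top 30 mm across. z is up along its axis; round, so yaw is of no matter; grasp it across the barrel
- lens (a point): centre of the eyepiece's top face, the lens to be dusted, 42 mm above its foot
- stand_top (a point): centre of the flat round seat on top of the lens stand: a fixed turned aluminium post 60 mm high, seat 28 mm across and 6 mm thick on a stem 17 mm across, foot 76 mm across and 8 to 11 mm high. z up; the eyepiece's foot belongs here, lens up
- holder_mouth (a point): centre of the open top of the blower holder: four fixed upright steel prongs, 5 mm thick, rounded tops 75 mm above the worktop, standing within a circle 46 mm across on a dark round foot 80 mm across and 8 mm high, with a thin hoop low between them. z up. The blower is drawn straight up out of it
- bulb (a point): centre of the round bulb (52 mm across) of the dark blue dust blower: 101 mm long, loose, 50 g, rigid. It stands nozzle down between the holder's prongs, resting on their tops, this point 24 mm above the tops, 99 mm above the worktop; bulb end 30 mm higher. Tapers to 40 mm at the tops. Grip here from above, fingertips outside the prongs. z runs to the nozzle (down at first)
- nozzle (a point): tip of the blower's nozzle, 71 mm from the bulb's centre along the blower's axis, 7 mm across; inside the holder at first, 28 mm above the worktop. z points out of the nozzle
- eyepiece: the eyepiece itself, origin at the centre of its foot
- stand: the lens stand itself, origin on the worktop under its seat; fixed
- holder: the blower holder itself, origin on the worktop under its mouth; fixed
- blower: the blower itself, origin at the centre of the bulb's rounded end, z towards the nozzle
- dish: bystander: lidded clear petri dish, 60 mm across, 15 mm high, origin under its centre; leave alone
- stain: bystander: small brown glass bottle with a black cap, 34 mm across, 75 mm high, origin under its centre; leave alone
- dust_cap: bystander: loose black round cap, 34 mm across, 16 mm high, lying on the worktop, origin under its centre; leave alone

How it is judged:
By the outcome, as a careful person would: the job done as asked, in the order asked, and still so for the second after the job is handed in, while the arm keeps its last pose, push and grip.
It also fails if it takes over 58 s, if anything falls off the work surface, if the arm or the gripper's body presses on something with over 40 N, if the wrist force passes 120 N, or if a joint passes its speed limit or range.

ROBOT

A 7-joint arm with a two-finger parallel gripper is mounted at the origin on a cart in front of the work surface, level with it; the furniture and walls round the work are solid. World frame = base frame: x ahead of the robot, y to its left, z up, the work surface at z = 0. Lengths are in m, angles in rad, forces in N, time in s.
With the tool pointing down it reaches from about 0.4 to 0.85 m from the base axis. Payload 10.4 kg.
Tool frame: the origin (TCP) lies between the finger pads; the fingertips stand 17 mm ahead of it and the grasp point (between the pads) lies 2 mm behind it; z points along the fingers, y is the line along which they close (so a half turn about z gives the same grasp; the last joint's range is limited). The gripper opens to 85 mm and grips with 20 to 120 N. Pads are 22 mm wide; open, the fingers measure 114 mm over their backs; the gripper's body (76 mm by 85 mm) begins 54 mm behind the grasp point. The pads swing forward as they close: fully open they stand 13 mm farther back than shut.
Start: joints at [-1.195, 0.332, -0.065, 1.46, 0.022, 1.35, -0.088], TCP at [0.243, 0.576, 0.248] pointing down, gripper open.
Joint ranges: [-2.6, 2.6], [-0.5, 2.12], [-1.47, 1.34], [0.16, 2.42], [-1.27, 4.41], [0.06, 2.06], [-2.6, 2.6]. Speed limits (rad/s): [2.22, 2.22, 2.79, 2.79, 3.14, 3.14, 3.14].

INTERFACE

Orientations are given as a unit quaternion [x, y, z, w].
In Python, from workcell import readout, imaging, manip gives the robot as it stands. The module is installed in compiled form; this text tells all that it offers.
- The arm moves only by the shell command python3 -m crank 'ROWS' [OPENING] [FORCE]. ROWS is JSON, a list of rows, each a list of 4 numbers: the shift along the tool's x, y, z as a fraction of full scale, then the turn about the tool's z as a fraction of full scale. In form: [[x, y, z, yaw], ...]. A call has 1 to 5 rows; each row is the pose to reach, as a shift and turn from the pose commanded when the call began, along the tool's axes at that moment; what a row does not reach only later rows make up. Full scale, the value 1, is 400 mm for a shift and 60 degrees for a turn. A row lasts 1/12 s, in which the tool goes at most 41.7 mm and 7.16 degrees, less where a joint would pass 70% of its speed; a pose out of reach is approached as far as the arm can. A call with a number of a shift or a turn outside -1 to 1 is refused whole. A call with a gripper value outside its range is refused whole. OPENING is the gripper command: -1 is shut, 1 is fully open, values between are in proportion, set as the call begins (- or left out, the last holds). The fingers move at their own pace and stop on an object; FORCE is the grip in N (left out, the last holds). Time passes only in rows, so rows that repeat a pose let the fingers close. It gives the time, the measured TCP pose, the force, the opening and the grip force at its end, in the units of the state.
- readout.get_obs(): the state, without advancing time (a new reading comes with each control period).
- imaging.camera(name): name is "side" or "top" or "wrist"; returns a dict with "color" (420x560x3 uint8, red, green, blue), "fx", "fy", "cx", "cy" (pixels), "rvec" (rotation vector, rad) and "tvec" (3), from world to camera coordinates, as OpenCV has them. Camera axes: x right, y down, z forward; pixel columns grow to the right and rows downward; lengths in m; the calibration is good to about 2 mm. The wrist camera is an equidistant fisheye: a pixel r from the principal point sees the ray r / f radians off the axis. A picture is of the moment at which its call begins. There is no depth.
- manip.hand_in(): hands the job in; it is judged then, once.
The state is a dict: "clock": time; "joint_pos": joint angles; "joint_velocities": joint speeds; "tau": joint torques, N m; "position": TCP position; "ee_rot": TCP orientation; "ft_force": force on the tool from outside, world axes, zero at the start; "torque": the same for the moment, N m; "grip_width": opening from 0.0 (shut) to 1.0 (fully open); "grasp_force": force on a finger pad.
Only numpy, scipy, OpenCV 4.12 (cv2) and the standard library are available. Lean on these libraries where they do the work, as an engineer would, in place of code of your own. Each camera call takes 0.05 s, during which the arm holds its last target. There are 200 camera calls.

## Working session

There is one attempt and no reset: what is moved stays moved. The work goes in short steps, Python scripts to look and compute and a shell command to move; the robot and the scene stay as the last step left them, time stands still between calls to the robot, and variables do not carry over. Pictures are saved under pics/ and viewed, at most 10 in all, crops included, and the job is handed in when it is done.

```bash
mkdir -p pics
cat > h.py <<'E'
import numpy as np, cv2
from scipy.spatial.transform import Rotation as R
from workcell import readout, imaging, manip
def ray(c,u,v):
    Rm=cv2.Rodrigues(np.array(c["rvec"],float))[0]; t=np.array(c["tvec"],float).ravel()
    d=np.array([(u-c["cx"])/c["fx"],(v-c["cy"])/c["fy"],1.]); d=Rm.T@d
    return -Rm.T@t, d/np.linalg.norm(d)
def onz(c,u,v,z):
    o,d=ray(c,u,v); return o+d*(z-o[2])/d[2]
def two(a,b):
    (o1,d1),(o2,d2)=a,b
    s=np.linalg.lstsq(np.c_[d1,-d2],o2-o1,rcond=None)[0]
    p,q=o1+s[0]*d1,o2+s[1]*d2; return (p+q)/2,np.linalg.norm(p-q)
def proj(c,P):
    return cv2.projectPoints(np.array(P,float).reshape(-1,3),np.array(c["rvec"],float),np.array(c["tvec"],float),np.array([[c["fx"],0,c["cx"]],[0,c["fy"],c["cy"]],[0,0,1.]]),None)[0].reshape(-1,2)
def save(n,f):
    c=imaging.camera(n); cv2.imwrite("pics/"+f,c["color"][:,:,::-1]); np.save("pics/"+f+".npy",c,allow_pickle=True); return c
def load(f): return np.load("pics/"+f+".npy",allow_pickle=True).item()
E
python3 - <<'E'
from h import *
for n in("top","side"):
    c=save(n,n+"0.png"); print(n,c["fx"],ray(c,c["cx"],c["cy"]))
a=[cv2.imread("pics/%s0.png"%n) for n in("top","side")]
o=readout.get_obs(); print(R.from_quat(o["ee_rot"]).as_matrix().round(3),o["position"],o["grip_width"])
E
```

```text
top 517.4794860405711 (array([0.40784501, 0.03368699, 1.13054292]), array([ 0.16064568,  0.02815711, -0.98661043]))
side 425.1210639333824 (array([0.5321208 , 0.85812253, 0.73743481]), array([ 0.04159578, -0.77259735, -0.63353226]))
[[-0.922  0.388 -0.   ]
 [ 0.388  0.922 -0.001]
 [-0.    -0.001 -1.   ]] [0.24257677 0.57566421 0.2475948 ] 0.9993272950872994
```

View pics/top0.png

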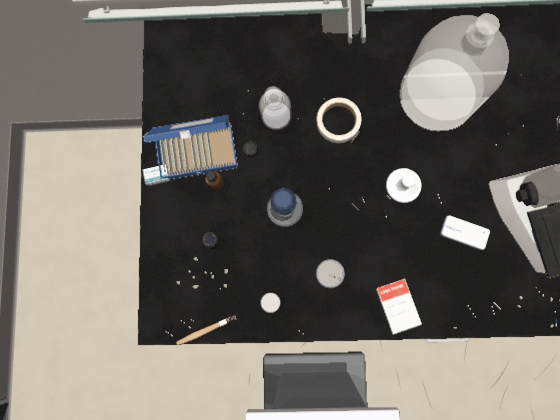

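View pics/side0.png

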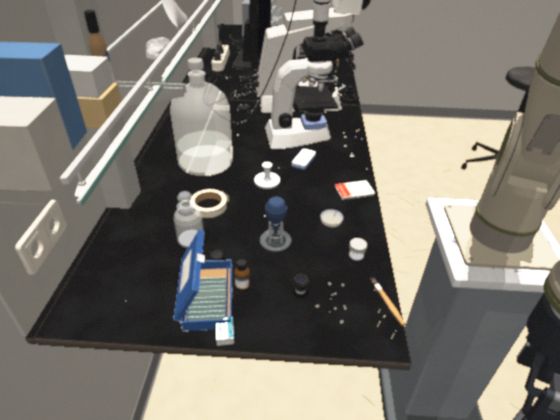

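Run:
```python
import cv2,numpy as np
from h import *
s=cv2.imread("pics/side0.png");t=cv2.imread("pics/top0.png")
f=lambda i,u,v,w,h:cv2.resize(i[v:v+h,u:u+w],(400,300),interpolation=cv2.INTER_CUBIC)
a=np.vstack([np.hstack([f(s,240,190,80,60),f(s,270,260,60,45)]),np.hstack([f(t,180,210,60,45),f(t,365,155,80,60)])])
cv2.imwrite("pics/z0.png",np.clip(a*1.0,0,255).astype(np.uint8))
T=load("top0.png");S=load("side0.png")
print("eyetop",onz(T,210,239,.042),"stand",onz(T,404,185,0),onz(T,408,181,.06),"holder foot",onz(T,285,207,.004),"bulb",onz(T,283,201,.11))
print(onz(S,302,284,.021),onz(S,267,180,0), onz(S,267,166,.06),onz(S,276,207,.099))
```

```text
eyetop [0.51198445 0.22413191 0.042     ] stand [ 0.62371783 -0.19947641  0.        ] [ 0.62052618 -0.19593998  0.06      ] holder foot [0.58170357 0.06461229 0.004     ] bulb [0.57760032 0.06540247 0.11      ]
[0.50729005 0.22430459 0.021     ] [ 0.62107024 -0.20064832  0.        ] [ 0.61984595 -0.18559495  0.06      ] [0.57783211 0.05331718 0.099     ]
```

View pics/z0.png

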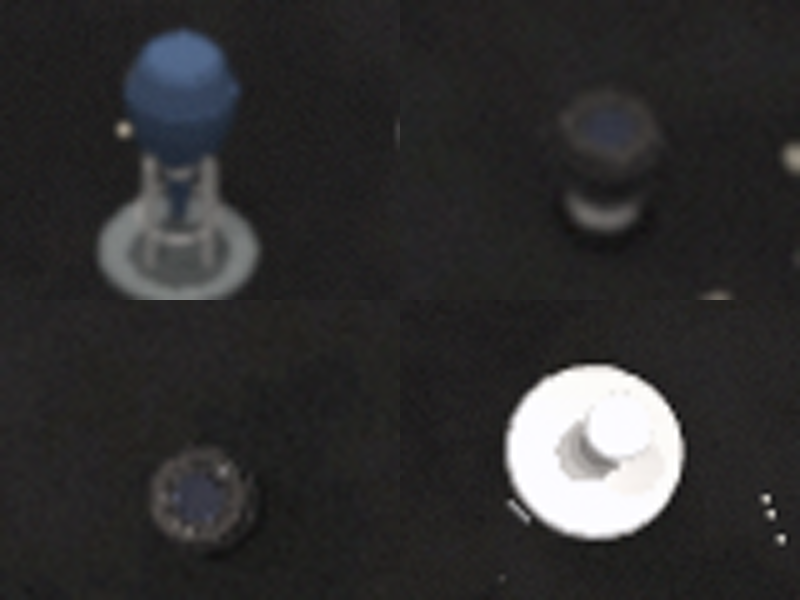

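Run:
```python
from h import *
T=load("top0.png");S=load("side0.png")
def blob(c,m,box):
    u,v,w,h=box; k=np.zeros(m.shape,np.uint8); k[v:v+h,u:u+w]=m[v:v+h,u:u+w]
    n,l,st,ce=cv2.connectedComponentsWithStats(k); i=1+st[1:,4].argmax(); return (l==i).astype(np.uint8),st[i],ce[i]
C={}
for n,c,b in(("T",T,(260,180,50,40)),("S",S,(255,190,45,30))):
    im=c["color"].astype(int); m=((im[:,:,2]-im[:,:,0])>18).astype(np.uint8)
    k,st,ce=blob(c,m,b); cnt=max(cv2.findContours(k,0,1)[0],key=len); print(n,st,ce,cv2.minEnclosingCircle(cnt)); C[n]=cv2.minEnclosingCircle(cnt)[0]
    im=im.sum(2)
print("bulb",two(ray(T,*C["T"]),ray(S,*C["S"])),onz(T,*C["T"],.099))
# stand foot, top
im=T["color"].min(2); k,st,ce=blob(T,(im>150).astype(np.uint8),(380,160,50,50)); e=cv2.fitEllipse(max(cv2.findContours(k,0,1)[0],key=len)); print("foot",e,onz(T,*e[0],.006))
print("seat",onz(T,408.6,180.4,.06), "eye",onz(T,210.1,238.8,.042))
im=T["color"].astype(int).sum(2)
k,st,ce=blob(T,((im>100)).astype(np.uint8),(260,180,50,55)); print("holder",st,onz(T,st[0]+st[2]/2,207.5,.008))
for n,q in (("side eye",onz(S,270+609/400*60-60,260+125/300*45,.042)),): print(n,q)
```

```text
T [271 189  25  25 509] [282.92927308 200.77013752] ((283.0, 200.78260803222656), 12.855628967285156)
S [265 196  23  24 428] [275.8271028  207.91588785] ((276.0, 208.0869598388672), 12.453792572021484)
bulb (array([0.5779172 , 0.06558583, 0.10561274]), np.float64(0.001692069238409305)) [0.57987542 0.06573357 0.099     ]
foot ((403.4217529296875, 184.9200439453125), (33.35181427001953, 34.432682037353516), 116.85838317871094) [ 0.62279002 -0.19698842  0.006     ]
seat [ 0.62176737 -0.1972672   0.06      ] eye [0.51240308 0.22391844 0.042     ]
holder [ 260  180   43   52 1360] [0.58020298 0.07221579 0.008     ]
side eye [0.50974349 0.22794129 0.042     ]
```

```bash
python3 -m crank '[[-0.1,-0.055,0,0],[-0.19,-0.11,0,0],[-0.29,-0.165,0,0],[-0.38,-0.22,0,0],[-0.48,-0.276,0,0]]' 1 40; python3 -m crank '[[-0.1,-0.055,0,0],[-0.19,-0.11,0,0],[-0.29,-0.165,0,0],[-0.38,-0.22,0.05,0],[-0.48,-0.276,0.15,0]]'; python3 -m crank '[[0,0,0,0],[0,0,0,0],[0,0,0,0]]'
python3 - <<'E'
from h import *
c=save("wrist","w1.png"); print({k:c[k] for k in c if k!="color"}, readout.get_obs()["clock"])
E
```

```text
clock: 0.52
position: [0.3694, 0.4082, 0.2481]
ee_rot: [0.198, 0.98, -0.0, -0.0]
ft_force: [1.4, 0.3, 0.5]
grip_width: 0.999
grasp_force: 0.0
clock: 0.93
position: [0.4903, 0.2512, 0.2095]
ee_rot: [0.199, 0.98, 0.002, 0.002]
ft_force: [1.2, 0.1, -0.5]
grip_width: 0.998
grasp_force: 0.0
clock: 1.18
position: [0.4873, 0.2539, 0.2073]
ee_rot: [0.198, 0.98, 0.0, -0.0]
ft_force: [0.2, 1.0, 0.1]
grip_width: 1.002
grasp_force: 0.0
{'fx': 325.19226210127806, 'fy': 325.19226210127806, 'cx': 275.37926651603306, 'cy': 206.8764488578639, 'rvec': array([-2.40550601, -1.59833002, -0.23446939]), 'tvec': array([-0.42118084, -0.36196543,  0.23996735])} 1.2333
```

```bash
python3 -m crank '[[-0.04,-0.02,0.02,0],[-0.085,-0.045,0.1,0],[-0.085,-0.045,0.2,0],[-0.085,-0.045,0.2,0],[-0.085,-0.045,0.2,0]]'
cat >> h.py <<'E'
def wray(c,u,v):
    Rm=cv2.Rodrigues(np.array(c["rvec"],float))[0]; t=np.array(c["tvec"],float).ravel()
    x,y=(u-c["cx"]),(v-c["cy"]); r=np.hypot(x,y); th=r/c["fx"]
    d=Rm.T@np.array([x/r*np.sin(th),y/r*np.sin(th),np.cos(th)]); return -Rm.T@t,d
def wonz(c,u,v,z):
    o,d=wray(c,u,v); return o+d*(z-o[2])/d[2]
def wproj(c,P):
    Rm=cv2.Rodrigues(np.array(c["rvec"],float))[0]; t=np.array(c["tvec"],float).ravel()
    q=Rm@np.array(P)+t; r=np.hypot(q[0],q[1]); th=np.arctan2(r,q[2])
    return c["cx"]+q[0]/r*th*c["fx"],c["cy"]+q[1]/r*th*c["fx"]
def delta(P):
    o=readout.get_obs(); M=R.from_quat(o["ee_rot"]).as_matrix(); return M.T@(np.array(P)-o["position"])/.4
E
python3 - <<'E'
from h import *
c=save("wrist","w2.png"); print(wproj(c,[.512,.224,.042]),wproj(c,[.512,.224,.0]),delta([.512,.224,.026]))
E
```

```text
clock: 1.65
position: [0.5106, 0.2247, 0.127]
ee_rot: [0.197, 0.98, -0.001, -0.001]
ft_force: [-0.5, 0.2, 1.2]
grip_width: 0.996
grasp_force: 0.0
(np.float64(277.84544369965414), np.float64(222.8789001439345)) (np.float64(277.61795357193773), np.float64(205.63316681742458)) [-0.00199028 -0.00320324  0.25721263]
```

View pics/w2.png

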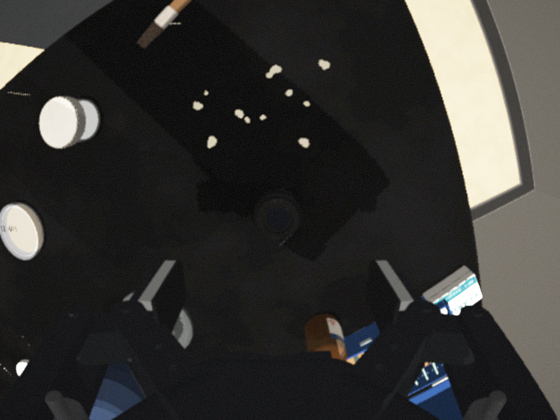

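Run:
```python
from h import *
c=load("w2.png"); g=c["color"][180:260,230:330].max(2).astype(float)
g=cv2.resize(np.clip(g*4,0,255).astype(np.uint8),(800,640),interpolation=cv2.INTER_CUBIC)[:600]; cv2.imwrite("pics/w2z.png",g)
print([wonz(c,278,v,.042).round(4) for v in(213,218,223)])
```

```text
[array([0.5054, 0.2268, 0.042 ]), array([0.5088, 0.2255, 0.042 ]), array([0.5121, 0.2241, 0.042 ])]
```

View pics/w2z.png

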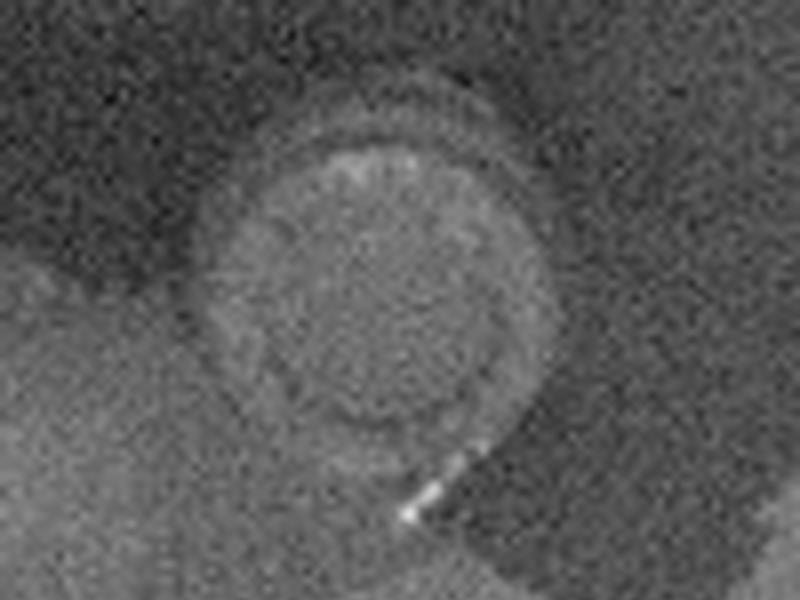

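```bash
python3 -m crank '[[0,0,0.06,0],[0,0,0.15,0],[0,0,0.22,0],[0,0,0.2525,0],[0,0,0.2525,0]]' 1; python3 -m crank '[[0,0,0,0],[0,0,0,0],[0,0,0,0]]' 1; for i in 1 2; do python3 -m crank '[[0,0,0,0],[0,0,0,0],[0,0,0,0],[0,0,0,0],[0,0,0,0]]' -1 40; done
```

```text
clock: 2.12
position: [0.5112, 0.2251, 0.0261]
ee_rot: [0.197, 0.98, -0.0, -0.001]
ft_force: [0.0, -0.4, -0.1]
grip_width: 1.001
grasp_force: 0.0
clock: 2.37
position: [0.5134, 0.2249, 0.0289]
ee_rot: [0.198, 0.98, 0.001, 0.001]
ft_force: [1.0, -0.1, 1.2]
grip_width: 1.0
grasp_force: 0.0
clock: 2.78
position: [0.5122, 0.2238, 0.0268]
ee_rot: [0.198, 0.98, 0.0, 0.0]
ft_force: [-0.2, -1.9, 3.8]
grip_width: 0.375
grasp_force: 39.2
clock: 3.2
position: [0.5123, 0.2238, 0.0268]
ee_rot: [0.198, 0.98, 0.0, 0.0]
ft_force: [-0.5, -0.5, 5.2]
grip_width: 0.371
grasp_force: 39.3
```

```bash
python3 -m crank '[[0,0,-0.05,0],[0,0,-0.14,0],[0,0,-0.24,0],[0,0,-0.34,0],[0,0,-0.45,0]]'; python3 -m crank '[[-0.05,-0.065,0,0],[-0.1,-0.13,0,0],[-0.15,-0.196,0,0],[-0.2,-0.26,0,0],[-0.25,-0.326,0,0]]';  python3 -m crank '[[-0.05,-0.065,0,0],[-0.1,-0.13,0,0],[-0.15,-0.196,0,0],[-0.2,-0.26,0,0],[-0.25,-0.326,0,0]]';python3 -m crank '[[-0.05,-0.065,0,0],[-0.1,-0.13,0,0],[-0.162,-0.212,0,0],[-0.162,-0.212,0,0],[-0.162,-0.212,0,0]]'; python3 -m crank '[[0,0,0,0],[0,0,0,0]]'
python3 - <<'E'
from h import *
c=save("side","s3.png");t=save("top","t3.png");w=save("wrist","w3.png"); P=[.6222,-.197,.12]
print(delta(P),proj(c,[P,[.6222,-.197,.06]]))
f=lambda i,u,v,w,h:cv2.resize(np.ascontiguousarray(i["color"][v:v+h,u:u+w,::-1]),(400,300),interpolation=cv2.INTER_CUBIC)
cv2.imwrite("pics/z3.png",np.hstack([f(c,220,110,100,75),f(w,180,150,200,150)]))
E
```

```text
clock: 3.62
position: [0.5113, 0.2233, 0.2053]
ee_rot: [0.198, 0.98, -0.0, -0.001]
ft_force: [0.5, 0.7, -1.3]
grip_width: 0.372
grasp_force: 39.9
clock: 4.03
position: [0.5534, 0.0633, 0.2039]
ee_rot: [0.198, 0.98, 0.0, -0.0]
ft_force: [0.1, -0.6, -0.7]
grip_width: 0.375
grasp_force: 39.9
clock: 4.45
position: [0.595, -0.0956, 0.2037]
ee_rot: [0.198, 0.98, 0.0, -0.0]
ft_force: [0.9, -0.1, -0.7]
grip_width: 0.373
grasp_force: 39.9
clock: 4.87
position: [0.621, -0.2009, 0.2031]
ee_rot: [0.2, 0.98, -0.001, -0.001]
ft_force: [-0.2, 0.0, -1.5]
grip_width: 0.377
grasp_force: 40.0
clock: 5.03
position: [0.6219, -0.196, 0.2037]
ee_rot: [0.197, 0.98, 0.0, -0.0]
ft_force: [-0.1, 0.2, -1.0]
grip_width: 0.372
grasp_force: 40.0
[-0.00126784 -0.00196045  0.21046073] [[266.53061734 145.96697744]
 [266.52830594 163.84598015]]
```

View pics/z3.png

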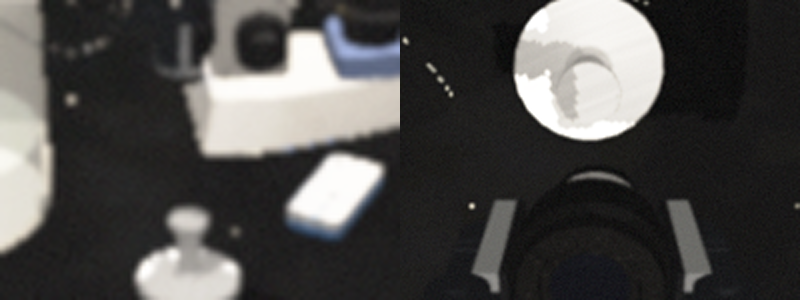

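Run:
```python
from h import *
w=load("w3.png"); o=readout.get_obs(); print(o["position"])
g=w["color"].astype(float).max(2)
f=lambda v0,u0,k:cv2.resize(np.clip((g[v0:v0+100,u0:u0+66])*k,0,255).astype(np.uint8),(396,600),interpolation=cv2.INTER_CUBIC)
s=w["color"].astype(int)[150:225,235:315].max(2); s=np.clip((s-120)*1.9,0,255).astype(np.uint8)
cv2.imwrite("pics/z4.png",np.hstack([cv2.resize(s,(400,375)),cv2.resize(np.clip(g[225:300,235:315]*4,0,255).astype(np.uint8),(400,375))]))
print("seat",wonz(w,275,195,.06),"lens",wonz(w,272.5,287,.2189),"seat pred",wproj(w,[.6222,-.197,.06]),"lens pred",wproj(w,[.6219,-.196,.2189]))
```

```text
[ 0.62202544 -0.19613791  0.20418488]
seat [ 0.61891656 -0.19670584  0.06      ] lens [ 0.61479539 -0.19587779  0.2189    ] seat pred (np.float64(276.155059792677), np.float64(198.52429998626423)) lens pred (np.float64(279.0498184405935), np.float64(300.78688624214544))
```

View pics/z4.png

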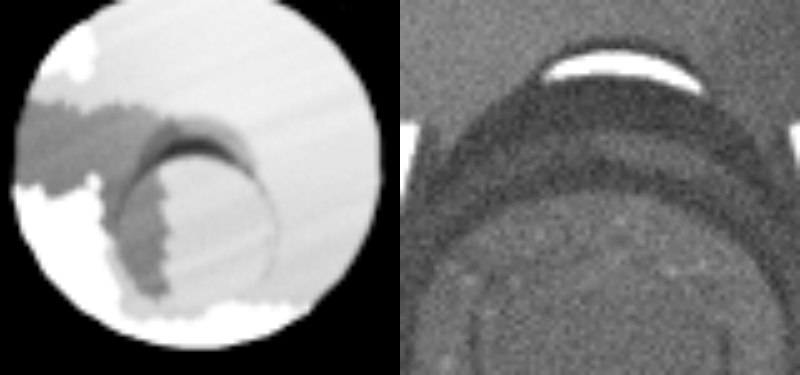

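```bash
python3 -m crank '[[0,-0.003,0.06,0],[0,-0.003,0.14,0],[0,-0.003,0.21,0],[0,-0.003,0.26,0],[0,-0.003,0.28,0]]'; python3 -m crank '[[0,0,0,0],[0,0,0,0],[0,0,0,0]]';  python3 - <<'E'
from h import *
c=save("side","s5.png");t=save("top","t5.png");w=save("wrist","w5.png"); print(readout.get_obs()["position"])
f=lambda i,u,v,w,h:cv2.resize(np.clip(np.ascontiguousarray(i["color"][v:v+h,u:u+w,::-1])*1.6,0,255).astype(np.uint8),(400,300),interpolation=cv2.INTER_CUBIC)
cv2.imwrite("pics/z5.png",np.hstack([f(c,235,120,64,48),f(w,180,180,200,150)]))
E
```

```text
clock: 5.6
position: [0.6198, -0.1971, 0.0889]
ee_rot: [0.197, 0.98, 0.0, -0.002]
ft_force: [-0.2, 0.3, -1.9]
grip_width: 0.376
grasp_force: 40.0
clock: 5.85
position: [0.6224, -0.1989, 0.0941]
ee_rot: [0.198, 0.98, 0.0, 0.001]
ft_force: [-0.3, -0.3, -1.6]
grip_width: 0.373
grasp_force: 40.0
[ 0.62211139 -0.19890959  0.09363138]
```

View pics/z5.png

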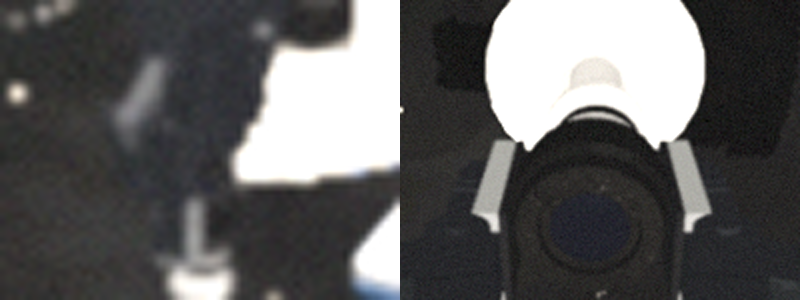

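Run:
```python
from h import *
w=load("w5.png"); o=readout.get_obs(); M=R.from_quat(o["ee_rot"]).as_matrix(); p=o["position"]; print(p)
cam=wray(w,300,200)[0]; ux=cam-p; ux[2]=0; ux/=np.linalg.norm(ux); print("front dir",ux,M[:,0])
for n,c,z,r in(("seat",[.6213,-.197],.06,.014),("foot",p[:2],p[2]-.0268,.0115),("lens",p[:2],p[2]+.0152,.015)):
    q=np.r_[c,z]; print(n,np.round(wproj(w,q),1),"front",np.round(wproj(w,q+ux*r),1))
g=w["color"].astype(int).max(2)
print("front rays: seat",wonz(w,278,222.5,.06)-ux*.014," foot",wonz(w,280,233.5,p[2]-.0268)-ux*.0115)
print(g[215:250,279])
```

```text
[ 0.62211139 -0.19890959  0.09363138]
front dir [-0.92946301  0.36891532  0.        ] [-0.92152212  0.38831975 -0.00217878]
seat [280.8 248.4] front [280.5 224. ]
foot [278.2 256.4] front [277.9 236. ]
lens [279.1 300.8] front [278.5 268.5]
front rays: seat [ 0.62001493 -0.19785704  0.06      ]  foot [ 0.62127545 -0.19738836  0.06683138]
[153 154 154 152 146 150 153 160 186 198 196 192 191 193 191 192 180 125
  50  15  48 107 128 105  54  22  18  18  20  20  18  19  17  18  14]
```

```bash
python3 -m crank '[[0.002,0,0.006,0],[0.002,0,0.012,0],[0.002,0,0.015,0],[0.002,0,0.015,0],[0.002,0,0.015,0]]'; python3 -m crank '[[0,0,0.002,0],[0,0,0.002,0],[0,0,0.002,0]]'
```

```text
clock: 6.42
position: [0.6211, -0.1985, 0.0869]
ee_rot: [0.198, 0.98, 0.0, 0.001]
ft_force: [-1.7, 1.0, 5.0]
grip_width: 0.374
grasp_force: 40.3
clock: 6.67
position: [0.6214, -0.1986, 0.0869]
ee_rot: [0.198, 0.98, 0.0, 0.001]
ft_force: [-2.9, 1.9, 10.3]
grip_width: 0.373
grasp_force: 40.5
```

```bash
python3 -m crank '[[0,0,-0.002,0],[0,0,-0.002,0]]'; python3 -m crank '[[0,0,0,0],[0,0,0,0],[0,0,0,0],[0,0,0,0],[0,0,0,0]]' 0.5; python3 -m crank '[[0,0,-0.03,0],[0,0,-0.1,0],[0,0,-0.2,0],[0,0,-0.3,0],[0,0,-0.4,0]]';  python3 -m crank '[[0,0,0,0],[0,0,0,0]]' 1
python3 - <<'E'
from h import *
w=save("wrist","w6.png");c=save("side","s6.png");t=save("top","t6.png"); print(readout.get_obs()["position"])
f=lambda i,u,v,w,h:cv2.resize(np.clip(np.ascontiguousarray(i["color"][v:v+h,u:u+w,::-1])*1.6,0,255).astype(np.uint8),(400,300),interpolation=cv2.INTER_CUBIC)
cv2.imwrite("pics/z6.png",np.hstack([f(c,235,135,64,48),f(w,215,150,120,90)]))
E
```

```text
clock: 6.83
position: [0.621, -0.1985, 0.0869]
ee_rot: [0.198, 0.98, 0.0, 0.001]
ft_force: [-1.5, 1.1, 6.3]
grip_width: 0.37
grasp_force: 40.4
clock: 7.25
position: [0.6205, -0.1984, 0.0859]
ee_rot: [0.198, 0.98, 0.0, -0.0]
ft_force: [1.0, -1.1, -0.1]
grip_width: 0.745
grasp_force: 0.0
clock: 7.67
position: [0.6202, -0.1985, 0.2489]
ee_rot: [0.198, 0.98, -0.0, 0.0]
ft_force: [0.8, 0.7, -0.1]
grip_width: 0.749
grasp_force: 0.0
clock: 7.83
position: [0.6217, -0.199, 0.25]
ee_rot: [0.198, 0.98, 0.0, 0.003]
ft_force: [0.4, 0.1, -0.1]
grip_width: 0.994
grasp_force: 0.0
[ 0.62014325 -0.19810681  0.24524299]
```

View pics/z6.png

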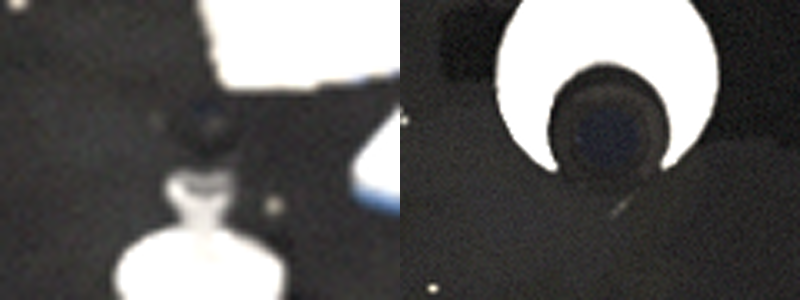

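```bash
python3 -m crank '[[0.04,0.06,0,0],[0.08,0.12,0,0],[0.12,0.19,0,0],[0.16,0.26,0,0],[0.2,0.325,0,0]]' 1; python3 -m crank '[[0.05,0.08,0,-0.1],[0.1,0.16,0,-0.2],[0.15,0.245,0,-0.3],[0.15,0.245,0,-0.38],[0.15,0.245,0,-0.38]]'; python3 -m crank '[[0,0,0,0],[0,0,0,0],[0,0,0,0]]'
python3 - <<'E'
from h import *
w6=load("w6.png"); print("lens",wonz(w6,277.4,190.5,.102))
w=save("wrist","w7.png"); o=readout.get_obs(); print(o["position"],R.from_quat(o["ee_rot"]).as_matrix().round(3))
im=w["color"].astype(int); m=((im[:,:,2]-im[:,:,0])>18).astype(np.uint8); m[:80]=0
n,l,st,ce=cv2.connectedComponentsWithStats(m)
for i in st[1:,4].argsort()[::-1][:3]+1:
    k=(l==i).astype(np.uint8); c=cv2.minEnclosingCircle(max(cv2.findContours(k,0,1)[0],key=len)); print(st[i],ce[i],c, wonz(w,*c[0],.102))
print("pred",wproj(w,[.579,.0657,.102]), delta([.579,.0657,.097]))
E
```

```text
clock: 8.4
position: [0.5964, -0.0456, 0.2447]
ee_rot: [0.198, 0.98, -0.0, -0.001]
ft_force: [1.6, 0.5, -0.8]
grip_width: 1.004
grasp_force: 0.0
clock: 8.82
position: [0.579, 0.0692, 0.2447]
ee_rot: [-0.004, 1.0, 0.0, -0.001]
ft_force: [0.3, -1.1, 0.6]
grip_width: 0.999
grasp_force: 0.0
clock: 9.07
position: [0.5802, 0.0645, 0.2458]
ee_rot: [0.003, 1.0, -0.0, -0.0]
ft_force: [-0.1, 0.8, 0.5]
grip_width: 0.999
grasp_force: 0.0
lens [ 0.61748203 -0.19696978  0.102     ]
[0.58019459 0.06472375 0.24586637] [[-1.     0.004 -0.   ]
 [ 0.004  1.    -0.   ]
 [ 0.    -0.    -1.   ]]
[ 246  164   63   63 3000] [277.22333333 195.20033333] ((277.2624206542969, 195.2460174560547), 31.271604537963867) [0.57702679 0.06446568 0.102     ]
[ 424  226   93   98 2266] [468.12533098 278.4082083 ] ((470.0, 276.5), 60.63218688964844) [0.66737831 0.27409747 0.102     ]
[ 358  242   54   99 1252] [373.10463259 280.03514377] ((383.5, 291.0), 50.11247253417969) [0.67626306 0.17116444 0.102     ]
pred (np.float64(278.70330203662365), np.float64(197.45794107830574)) [0.00282308 0.00258267 0.37216624]
```

```bash
python3 -m crank '[[0.003,0.001,0.08,0],[0.003,0.001,0.18,0],[0.003,0.001,0.28,0],[0.003,0.001,0.35,0],[0.003,0.001,0.372,0]]' 1; python3 -m crank '[[0,0,0,0],[0,0,0,0],[0,0,0,0]]'; python3 -m crank '[[0,0,0,0],[0,0,0,0],[0,0,0,0],[0,0,0,0],[0,0,0,0]]' -1 25; python3 -m crank '[[0,0,0,0],[0,0,0,0],[0,0,0,0]]'
```

```text
clock: 9.53
position: [0.5763, 0.0653, 0.0926]
ee_rot: [0.001, 1.0, -0.001, -0.003]
ft_force: [-1.5, 0.1, -0.1]
grip_width: 1.001
grasp_force: 0.0
clock: 9.78
position: [0.5805, 0.0664, 0.0997]
ee_rot: [0.001, 1.0, 0.0, 0.002]
ft_force: [-0.2, 0.8, -0.1]
grip_width: 1.002
grasp_force: 0.0
clock: 10.2
position: [0.5795, 0.0658, 0.098]
ee_rot: [0.001, 1.0, -0.0, 0.001]
ft_force: [0.8, -3.2, 3.8]
grip_width: 0.593
grasp_force: 26.4
clock: 10.45
position: [0.5795, 0.0658, 0.0979]
ee_rot: [0.001, 1.0, -0.0, 0.001]
ft_force: [-0.1, -4.8, 4.5]
grip_width: 0.599
grasp_force: 26.6
```

```bash
cat >> h.py <<'E'
def blow(f,show=0):
    c=save("side",f); o=readout.get_obs(); p=o["position"]; y0=p[1]
    im=c["color"].astype(int); B=proj(c,p)[0]; m=((im[:,:,2]-im[:,:,0])>8)&((im[:,:,2]-im[:,:,1])>3)
    vv,uu=np.nonzero(m); k=(abs(uu-B[0])<50)&(abs(vv-B[1])<50); pts=[]
    for u,v in zip(uu[k],vv[k]):
        oo,d=ray(c,u,v); q=oo+d*(y0-oo[1])/d[1]; pts.append([q[0]-p[0],q[2]-p[2]])
    pts=np.array(pts)*1000; r=np.hypot(*pts.T)
    for a,b in((0,15),(15,30),(30,40),(40,50),(50,60),(60,70),(70,85)):
        s=(r>=a)&(r<b)&(pts[:,1]<10 if a>=30 else True)
        if s.any(): print(a,b,s.sum(),pts[s].mean(0).round(1),"tilt",np.degrees(np.arctan2(pts[s,0].mean(),-pts[s,1].mean())).round(1))
    print("pos",p.round(4),"F",np.round(o["ft_force"],1),"grip",o["grip_width"],o["grasp_force"])
E
python3 -m crank '[[0,0,-0.01,0],[0,0,-0.02,0],[0,0,-0.02,0]]' - 25
python3 -c "from h import *; blow('b1.png')"
python3 -m crank '[[0.01,0,0,0],[0.02,0,0,0],[0.03,0,0,0],[0.04,0,0,0],[0.05,0,0,0]]'; python3 -m crank '[[0,0,0,0],[0,0,0,0]]'
python3 -c "from h import *; blow('b2.png')"
```

```text
clock: 10.7
position: [0.5791, 0.0673, 0.106]
ee_rot: [0.0, 1.0, 0.0, 0.0]
ft_force: [0.4, 0.9, 0.0]
grip_width: 0.597
grasp_force: 26.3
0 15 17 [-11.1   0.1] tilt -90.7
15 30 159 [-5.6  0.4] tilt -94.2
30 40 15 [-11.7 -27.1] tilt -23.4
40 50 6 [ -1.4 -48.9] tilt -1.7
50 60 14 [ -1.5 -55. ] tilt -1.6
60 70 12 [ -1.7 -65.3] tilt -1.5
70 85 3 [ -3.  -71.8] tilt -2.4
pos [0.579  0.0672 0.1057] F [-0.3  0.3 -0.6] grip 0.5931178944909575 26.34860266232863
clock: 11.17
position: [0.5587, 0.0659, 0.1055]
ee_rot: [0.001, 1.0, -0.0, 0.0]
ft_force: [3.3, -3.1, 1.1]
grip_width: 0.598
grasp_force: 26.6
clock: 11.33
position: [0.5586, 0.0659, 0.1055]
ee_rot: [0.001, 1.0, -0.0, -0.0]
ft_force: [0.7, -4.9, 6.8]
grip_width: 0.594
grasp_force: 27.0
0 15 12 [-11.3  -0.6] tilt -86.8
15 30 169 [-0.6  0.7] tilt -137.9
30 40 19 [ 21.5 -25.1] tilt 40.6
40 50 6 [ 22.7 -42.7] tilt 28.0
50 60 14 [ 23.5 -49.1] tilt 25.6
60 70 11 [ 27.  -58.5] tilt 24.8
pos [0.5587 0.0659 0.1055] F [ 0.3 -4.3  6.6] grip 0.5986234256807521 27.012795243472283
```

```bash
python3 -m crank '[[0.01,0,0,0],[0.02,0,0,0],[0.03,0,0,0],[0.04,0,0,0],[0.04,0,0,0]]'; python3 -m crank '[[0,0,0,0],[0,0,0,0]]'
python3 -c "from h import *; blow('b3.png')"
```

```text
clock: 11.8
position: [0.5418, 0.0665, 0.1053]
ee_rot: [0.0, 1.0, 0.0, -0.001]
ft_force: [-2.1, -4.6, 7.0]
grip_width: 0.599
grasp_force: 26.9
clock: 11.97
position: [0.542, 0.0661, 0.1053]
ee_rot: [0.001, 1.0, -0.0, -0.001]
ft_force: [-2.4, -4.7, 6.2]
grip_width: 0.594
grasp_force: 26.9
0 15 14 [-4.2  1.5] tilt -109.4
15 30 180 [0.3 1.6] tilt 167.7
30 40 38 [ 25.6 -19. ] tilt 53.4
40 50 7 [ 34.3 -33. ] tilt 46.1
50 60 23 [ 37.9 -38.7] tilt 44.4
60 70 14 [ 43.2 -46.4] tilt 43.0
pos [0.5419 0.066  0.1053] F [-3.4 -5.9  5.6] grip 0.5962484233832849 26.88459705808782
```

```bash
python3 -m crank '[[0.006,0,0,0],[0.006,0,0,0],[0.006,0,0,0]]' - 25;  python3 -m crank '[[0,0,0,0],[0,0,0,0],[0,0,0,0]]' -1 60; python3 -m crank '[[-0.002,0,-0.004,0],[-0.004,0,-0.01,0],[-0.004,0,-0.05,0],[-0.004,0,-0.1,0],[-0.004,0,-0.15,0]]'; python3 -m crank '[[0,0,-0.05,0],[0,0,-0.1,0],[0,0,-0.1,0],[0,0,-0.1,0]]'
python3 -c "from h import *; blow('b4.png')"
```

```text
clock: 12.27
position: [0.5401, 0.0666, 0.1056]
ee_rot: [0.0, 1.0, 0.0, -0.0]
ft_force: [-2.1, -4.1, 5.2]
grip_width: 0.597
grasp_force: 26.8
clock: 12.52
position: [0.541, 0.0665, 0.1055]
ee_rot: [0.0, 1.0, 0.0, 0.001]
ft_force: [3.7, -2.6, 2.0]
grip_width: 0.588
grasp_force: 61.8
clock: 12.93
position: [0.541, 0.0674, 0.1654]
ee_rot: [-0.0, 1.0, 0.0, -0.001]
ft_force: [0.3, 0.8, -1.4]
grip_width: 0.593
grasp_force: 62.2
clock: 13.27
position: [0.5421, 0.0674, 0.2059]
ee_rot: [-0.0, 1.0, 0.001, 0.0]
ft_force: [-0.7, -0.9, -1.4]
grip_width: 0.586
grasp_force: 62.3
0 15 15 [-6.8 -0.6] tilt -84.7
15 30 206 [0.9 2.3] tilt 158.4
30 40 34 [ 24.3 -20.5] tilt 49.9
40 50 7 [ 34.  -33.5] tilt 45.4
50 60 18 [ 37.6 -39.8] tilt 43.4
60 70 19 [ 45.  -46.5] tilt 44.0
70 85 7 [ 49.3 -52.3] tilt 43.3
pos [0.5416 0.0672 0.2048] F [-0.7  0.1 -0.8] grip 0.586792111651558 62.25123482581694
```

```bash
python3 -m crank '[[0,-0.04,0,0],[0,-0.11,0,0],[0,-0.18,0,0],[0,-0.25,0,0],[0,-0.32,0,0]]'; python3 -m crank '[[0,-0.07,0,0],[0,-0.14,0,0],[0,-0.21,0,0],[0,-0.28,0,0],[0,-0.32,0,0]]';python3 -m crank '[[0,-0.02,0,0],[0,-0.023,0,0],[0,-0.023,0,0],[0,-0.023,0,0]]'
python3 - <<'E'
from h import *
blow('b5.png')
c=load('b5.png'); t=save("top","t7.png"); p=readout.get_obs()["position"]
L=[.6205,-.198,.102]; N=p+[.051,0,-.051]
print("side proj lens,tip,tcp",proj(c,[L,N,p]).round(1).tolist(),"top",proj(t,[L,N,p]).round(1).tolist())
f=lambda i,u,v:cv2.resize(np.clip(np.ascontiguousarray(i["color"][v:v+60,u:u+40,::-1])*1.8,0,255).astype(np.uint8),(400,600),interpolation=cv2.INTER_CUBIC)
a=proj(c,[L])[0].astype(int)-[26,38]; b=proj(t,[L])[0].astype(int)-[20,20]; print(a,b)
cv2.imwrite("pics/z7.png",np.hstack([f(c,*a),f(t,*b)]))
E
```

```text
clock: 13.73
position: [0.541, -0.0622, 0.2038]
ee_rot: [0.0, 1.0, 0.0, -0.001]
ft_force: [0.7, -0.4, 0.3]
grip_width: 0.588
grasp_force: 62.2
clock: 14.15
position: [0.5405, -0.1924, 0.2039]
ee_rot: [0.002, 1.0, -0.0, -0.001]
ft_force: [0.2, -0.4, -0.9]
grip_width: 0.585
grasp_force: 62.2
clock: 14.48
position: [0.5421, -0.1968, 0.2048]
ee_rot: [-0.001, 1.0, 0.001, -0.0]
ft_force: [0.7, 0.5, -1.4]
grip_width: 0.59
grasp_force: 62.2
0 15 18 [-3.8  0.6] tilt -99.4
15 30 172 [0.3 4. ] tilt 175.2
30 40 63 [ -7.1 -14. ] tilt -26.9
40 50 41 [-34.8 -15.2] tilt -66.4
50 60 43 [-38.4 -16. ] tilt -67.4
60 70 44 [-54.1 -10.5] tilt -79.0
70 85 54 [-73.2  -7.3] tilt -84.3
pos [ 0.5422 -0.1968  0.205 ] F [-0.2  0.1 -0.8] grip 0.5832700072563626 62.24073542340193
side proj lens,tip,tcp [[267.1, 151.3], [276.9, 135.8], [295.9, 119.9]] top [[413.3, 176.8], [419.5, 185.1], [427.8, 207.5]]
[241 113] [393 156]
```

```bash
python3 -m crank '[[-0.002,-0.003,0.02,0],[-0.004,-0.003,0.04,0],[-0.004,-0.003,0.05,0],[-0.004,-0.003,0.05,0],[-0.004,-0.003,0.05,0]]'; python3 -m crank '[[0,0,0,0],[0,0,0,0]]'
python3 - <<'E'
from h import *
c=save("side","s8.png"); t=save("top","t8.png"); w=save("wrist","w8.png"); p=readout.get_obs()["position"]
L=[.6205,-.198,.102]; N=p+[.051,0,-.051]; print(p)
for n,i,f in(("side",c,proj),("top",t,proj)): print(n,f(i,[L,N,p]).round(1).tolist())
f=lambda i,u,v:cv2.resize(np.clip(np.ascontiguousarray(i["color"][v:v+60,u:u+40,::-1])*1.8,0,255).astype(np.uint8),(400,600),interpolation=cv2.INTER_CUBIC)
a=proj(c,[L])[0].astype(int)-[14,38]; b=proj(t,[L])[0].astype(int)-[16,20]; print(a,b)
cv2.imwrite("pics/z8.png",np.hstack([f(c,*a),f(t,*b)]))
E
```

```text
clock: 15.0
position: [0.5433, -0.1997, 0.1848]
ee_rot: [0.0, 1.0, 0.0, -0.001]
ft_force: [0.3, 0.2, -0.7]
grip_width: 0.584
grasp_force: 62.2
clock: 15.17
position: [0.5437, -0.2, 0.1856]
ee_rot: [0.0, 1.0, 0.0, 0.0]
ft_force: [0.0, -0.5, -0.5]
grip_width: 0.588
grasp_force: 62.2
[ 0.54362442 -0.19996577  0.18561303]
side [[267.1, 151.3], [276.3, 141.4], [295.1, 125.9]]
top [[413.3, 176.8], [418.7, 186.3], [426.8, 208.3]]
[253 113] [397 156]
```

View pics/z8.png

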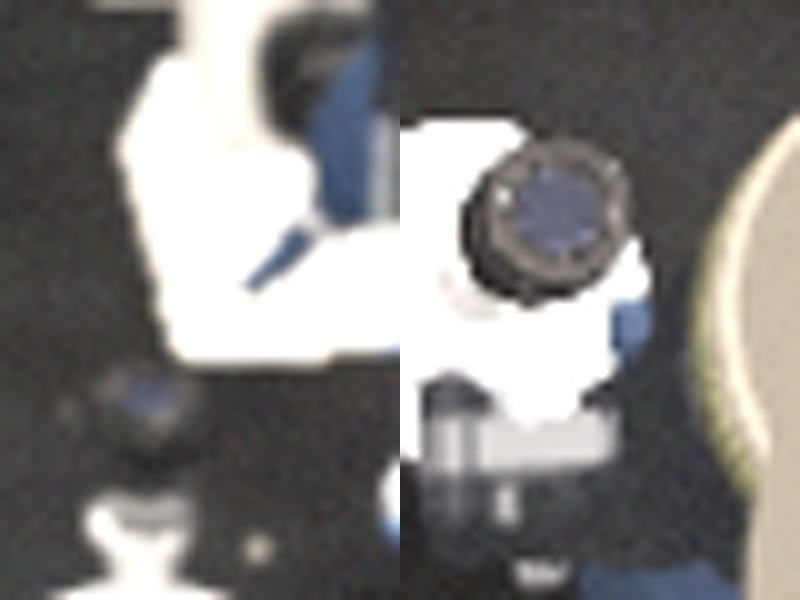

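Run:
```python
from h import *
c=load("s8.png");t=load("t8.png")
for n,i,u0,v0,W,H in(("side",c,274,132,14,12),("top",t,415,183,10,12)):
    im=i["color"].astype(int)[v0:v0+H,u0:u0+W]; print(n,u0,v0); print(im[:,:,2]-im[:,:,0])
S=lambda u,v:ray(c,u,v); T=lambda u,v:ray(t,u,v)
print("lens",two(S(268,152),T(412.6,176.8)))
print("tip",two(S(278.3,141.5),T(420.2,186.6)))
```

```text
side 274 132
[[ -5  -3  -3  -4  -4  -4  -4  -5 -12 -11   4  19  22  25]
 [ -6  -5  -4  -4  -4  -4  -5  -8 -16  -6   6  15  22  23]
 [-10  -7  -7  -7  -8  -9 -11 -12 -11  -3   0   8  16  19]
 [-13 -11 -11 -11 -11 -12 -15  -7   2   1   0   3   8   9]
 [-12 -12 -12 -12 -12 -14  -7   8  19  10   2  -4  -5  -7]
 [-13 -12 -12 -12 -13 -10   3  20  25  14  -2 -10 -14 -17]
 [-12 -13 -12 -14 -11   2  18  24  15   0 -11 -16 -17 -15]
 [-12 -13 -14 -12   0  16  25  16   0 -10 -17 -15 -14 -13]
 [-12 -11 -14  -1  13  17   7  -2 -11 -17 -15 -12 -14 -14]
 [-12 -13 -11   3  14   2  -9 -13 -18 -15 -13 -14 -14 -15]
 [-12 -12 -15  -7  -4  -9 -16 -16 -16 -13 -14 -13 -14 -15]
 [-12 -13 -15 -17 -15 -18 -16 -14 -13 -12 -14 -15 -15 -15]]
top 415 183
[[-5 -1 -4 -5 -4 -5 -7  0 -1 -1]
 [-1 -5 -7 -8 -6 -6 -7  0  0  2]
 [-7 -7 -7 -2  7  1 -1  0 -1  2]
 [-8 -8 -6 13 30 24 25  3  0  3]
 [-8 -7 -2 27 30 30 29  7  3  2]
 [-8 -7 -1 26 28 30 29  7  1  4]
 [-8 -7 -4 24 27 29 24  4  2  4]
 [-8 -8 -8 22 23 22 11  3  2  3]
 [-7 -7 -8 10 21 15  4  2  2  0]
 [-7 -7 -7  3 13  7  2  2  2  2]
 [-7 -6 -7  1  4  4  4  1  2  4]
 [-8 -2  2  4  3  3  2  2  1  1]]
lens (array([ 0.61930889, -0.19678017,  0.10087552]), np.float64(0.0028151861259169855))
tip (array([ 0.59161084, -0.2027821 ,  0.13346765]), np.float64(0.004895846840806252))
```

```bash
python3 -m crank '[[-0.003,0.007,0.006,0],[-0.0075,0.014,0.0125,0],[-0.0075,0.014,0.0125,0],[-0.0075,0.014,0.0125,0],[-0.0075,0.014,0.0125,0]]'; python3 -m crank '[[0,0,0,0],[0,0,0,0],[0,0,0,0],[0,0,0,0],[0,0,0,0]]'
python3 - <<'E'
from h import *
c=save("side","s9.png");t=save("top","t9.png")
for n,i,u0,v0,W,H in(("side",c,272,134,14,13),("top",t,412,181,10,12)):
    im=i["color"].astype(int)[v0:v0+H,u0:u0+W]; print(n,u0,v0); print(im[:,:,2]-im[:,:,0])
print(readout.get_obs()["position"],readout.get_obs()["joint_velocities"])
# eyepiece lens (bluish) centroid top
im=t["color"].astype(int); k=((im[:,:,2]-im[:,:,0])[168:186,403:423]>8); v,u=np.nonzero(k); print("lens top",u.mean()+403,v.mean()+168,len(u))
im=c["color"].astype(int); k=((im[:,:,2]-im[:,:,0])[146:158,260:276]>8); v,u=np.nonzero(k); print("lens side",u.mean()+260,v.mean()+146,len(u))
E
```

```text
clock: 15.73
position: [0.5465, -0.1942, 0.1803]
ee_rot: [0.0, 1.0, 0.0, -0.0]
ft_force: [-0.2, -0.3, -0.5]
grip_width: 0.583
grasp_force: 62.2
clock: 16.15
position: [0.5465, -0.1943, 0.1804]
ee_rot: [0.0, 1.0, 0.0, 0.0]
ft_force: [0.0, -0.9, -0.4]
grip_width: 0.588
grasp_force: 62.2
side 272 134
[[-19 -13  -9  -9  -7  -7  -8  -8 -10 -12 -11   5  22  25]
 [-17 -16 -12 -11 -10 -11 -11 -12 -11 -14  -4  11  19  23]
 [-16 -16 -13 -13 -13 -12 -12 -12 -14 -12  -1   9  15  19]
 [-17 -18 -12 -12 -12 -12 -13 -14 -14  -3   1   3   9  15]
 [-19 -15 -12 -13 -11 -12 -15 -13  -4   8   8   4   6   6]
 [-17 -14 -13 -13 -12 -14 -13  -3  10  19  14   6  -2  -6]
 [-18 -13 -12 -12 -15 -13  -1  14  22  17   5  -3 -11 -17]
 [-18 -12 -12 -12 -14   0  15  24  18   2  -8 -13 -17 -17]
 [-17 -13 -12 -16  -7  11  27  17   1 -10 -16 -17 -16 -14]
 [-16 -12 -12 -13   1  18  16   1 -11 -17 -16 -13 -14 -14]
 [-14 -12 -14 -10   3   5  -3 -12 -17 -16 -13 -15 -13 -14]
 [-13 -12 -15 -17 -11 -10 -14 -18 -16 -14 -14 -14 -15 -14]
 [-14 -13 -13 -15 -17 -18 -17 -15 -15 -14 -14 -15 -15 -17]]
top 412 181
[[  4  -2  -4  -4  -6  -8  -6  -5  -4  -2]
 [ -7  -5  -6  -6  -6  -4  -4  -5  -3  -1]
 [ -8  -7  -6  -6  -2  -4  -4  -4  -2  -8]
 [ -5  -4  -1  12  15  -4  -8  -4   1  -9]
 [  0   3  18  27  28  10  -4   0  -1 -12]
 [ -6   1  24  28  30  28   8   1  -1 -15]
 [ -8  -6  23  27  28  25   3   1  -2 -15]
 [ -8  -7  21  28  27  12   3   3   0 -15]
 [ -7  -7   1  22  22   5   3   0  -1 -12]
 [ -8  -7   1  22  16   4   5   2   1 -10]
 [ -7  -8  -4  10   7   4   1   2  -1 -11]
 [ -7  -8  -3   3   2   2   1   3  -1  -5]]
[ 0.5465125  -0.19432498  0.18036869] [-0.00035576  0.00016     0.00128069  0.00015265  0.00034877 -0.00133424
  0.00071761]
lens top 412.46 177.6 50
lens side 267.3333333333333 152.11111111111111 9
```

```bash
python3 -c "from h import *; print(manip.hand_in())"
```

```text
the job is handed in; nothing more can be done
None
```

The job is handed in. The eyepiece stands upright and centred on the stand seat, and the blower is held still about 34 mm from its lens, nozzle slanting down about 48° by my last camera measurements, aimed within 1–2 mm of the middle. I did not re-check the dish, bottle and cap after the moves.

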